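# Slide a cover plate under the crack tester's reader head and seat it

## Robot

A 6-joint arm with a two-finger parallel gripper is mounted at the origin on the work surface. World frame = base frame: x ahead of the robot, y to its left, z up, the work surface at z = 0. Lengths are in mm, angles in rad, forces in N, time in s.
With the tool pointing down it reaches from about 350 to 850 mm from the base axis. Payload 8.1 kg.
Tool frame: the origin (TCP) lies midway between the tips of the shut fingers; the grasp point (between the pads) lies 19 mm behind it; z points along the fingers, y is the line along which they close (so a half turn about z gives the same grasp; the last joint's range is limited). The gripper opens to 93 mm and grips with 3 to 60 N. Pads are 15 mm wide; open, the fingers measure 128 mm over their backs; the gripper's body (75 mm by 188 mm) begins 65 mm behind the grasp point.
Start: joints at [1.192, 0.13, 1.488, -0, 1.523, -0.085], TCP at [173.733, 574.301, 218.635] pointing down, gripper open.
Joint ranges: [-2.96, 2.96], [-0.89, 2.26], [0.02, 2.5], [-1.34, 4.48], [0, 2.73], [-2.66, 2.66]. Speed limits (rad/s): [2.39, 2.39, 2.79, 3.14, 3.14, 3.14].

## Interface

Orientations are given as a rotation vector (axis times angle).
In Python, from cell import telemetry, vision, ticket gives the robot as it stands.
- The arm moves only by the shell command python3 -m creep 'ROWS' [FORCE]. ROWS is text: rows parted by semicolons, each of 5 numbers parted by spaces: the opening, from 0 (shut) to 1 (fully open), then the shift along the tool's x, y, z in units of 60 mm (1.0 is 60 mm), then the turn about the tool's z in units of 8 degrees (1.0 is 8 degrees). In form: claw dx dy dz yaw; .... A call has 1 to 12 rows; each row shifts and turns the commanded pose from where the row before left it, along the tool's axes as they then stand; what a row does not reach is not made up. A row lasts 1/8 s, in which the tool goes at most 62.5 mm and 10.7 degrees, less where a joint would pass 70% of its speed; a pose out of reach is approached as far as the arm can. A call is refused whole if a number of a shift passes 1 or a number of a turn 1, either way. A call with a gripper value outside its range is refused whole. The fingers move at their own pace and stop on an object; FORCE is the grip in N (left out, the last holds). Time passes only in rows, so rows that do not move let the fingers close. It gives the time, the measured TCP pose, the force, the opening and the grip force at its end, in the units of the state.
- telemetry.sense(): the state, without advancing time (a new reading comes with each control period).
- vision.capture(name): name is "scene" or "top" or "wrist"; returns a dict with "pixels" (400x640x3 uint8, red, green, blue), "depth" (400x640 float32, mm along the optical axis (not along the pixel's ray), 0 where there is no reading), "mtx" (3x3 intrinsics, pixels), "rvec" (rotation vector, rad) and "tvec" (3), from world to camera coordinates, as OpenCV has them. Camera axes: x right, y down, z forward; pixel columns grow to the right and rows downward; lengths in mm; the calibration is good to about 2 mm. The wrist camera is an equidistant fisheye: a pixel r from the principal point sees the ray r / f radians off the axis. A picture is of the moment at which its call begins.
- ticket.hand_in(): hands the job in; it is judged then, once.
The state is a dict: "clock": time; "qpos": joint angles; "joint_velocities": joint speeds; "joint_efforts": joint torques, N m; "eef_pos": TCP position; "orientation": TCP orientation; "contact_force": force on the tool from outside, world axes, zero at the start; "ft_torque": the same for the moment, N m; "finger_gap": opening from 0.0 (shut) to 1.0 (fully open); "finger_force": force on a finger pad.
Only numpy, scipy, OpenCV 4.12 (cv2) and the standard library are available. Lean on these libraries where they do the work, as an engineer would, in place of code of your own. Each camera call takes 0.05 s, during which the arm holds its last target. There are 200 camera calls.

## Task

Pick up the low, flat plate with three holes and lay it gently on the crack tester's open feed bed, lined up with the tunnel under the reader head. Let go, then push it from behind through the tunnel until it is fully home: it first meets a stiff latch, which has to be pressed all the way in, and then comes to a solid stop. Never press it into the tunnel with more than 25 N, do not knock the tester, leave the plate there released, and do not disturb the other things on the bench.

Things in the scene. Friction and masses are not known exactly. Their poses are not given: they have to be found in the camera images.
- plate: Flat aluminium plate 130 (its x) x 50 (its y) x 12 mm (z), 0.2 to 0.4 kg, with a 28 mm hole in the middle and a 14 mm hole 40 mm to either side. Both ends are alike (the last 8 mm narrow to 42 mm wide): either may go in first. Origin: centre of its underside. It lies flat on the bench, left or right of the robot; the thick cap lies on the other side.
- tester: Crack tester, fixed. Origin: at bench height under the middle of the tunnel's mouth; x points INTO the tunnel (push direction), y across, z up. Steel bed 110 mm wide, top 8 mm above the bench, from x = -190 (open feed end) to +140 mm. Tunnel from x = 0 to 130 mm, 54 mm wide, 15.5 mm high above the bed, far end closed; its roof is 35.5 mm above the bench, 94 mm wide outside.
- mouth (a point): Middle of the tunnel's mouth, on the bed's top; axes as the tester's. Two flared guides 11 mm high lead in: inner faces about 80 mm apart at x = -30 mm, 54 mm at the mouth. When the plate is home its centre is 15 to 51 mm beyond the mouth (along x) and its rear end still 50 to 14 mm outside it, depending on the stop.
- head (a point): Top of the reader head's knob, 124 mm above the bench; the head (70 x 74 mm) stands on the tunnel's roof from 57 to 127 mm beyond the mouth. Under it, out of sight, a stop is clamped at another depth for each job: its solid face is 80 to 116 mm beyond the mouth, and the latch pin stands 6 mm out of it towards the mouth. It cannot be measured, only felt.
- latch (a joint): How far the latch pin in the tunnel is pressed in (m): 0 at the start, about 0.006 when the plate is against the solid stop. It is held by friction: it takes about 7 N all the way, besides the 1 to 2 N with which the plate slides on the bed, and stays where it was pushed.
- cap: Thick dark steel bearing cap, 110 x 50 mm, 32 mm high in the middle and 26 mm at the ends: too high for the tunnel. Origin: centre of its underside. Leave it alone.
- socket: Loose steel socket standing on end, 28 mm across, 45 mm high. Origin: centre of its underside. Leave it alone.
- bearing: Loose steel bearing ring lying flat, 68 mm across, 18 mm high. Origin: centre of its underside. Leave it alone.
- can: Loose blue can standing upright, 60 mm across, 130 mm high. Origin: centre of its underside. Leave it alone.
- wrench: Loose spanner, 190 mm long, lying flat along its x. Leave it alone.
Things that resemble listed ones, but are neither listed nor needed, are in the scene too. Of the things that look like the plate, the smallest one is meant.

How it is judged:
By the outcome, as a careful person would: the job done as asked, in the order asked, and still so for the second after the job is handed in, with the robot touching nothing.
It also fails if it takes over 61 s, if anything falls off the work surface, if the arm or the gripper's body presses on something with over 40 N, if the wrist force passes 120 N, or if a joint passes its speed limit or range.

## Working session

There is one attempt and no reset: what is moved stays moved. The work goes in short steps, Python scripts to look and compute and a shell command to move; the robot and the scene stay as the last step left them, time stands still between calls to the robot, and variables do not carry over. Pictures are saved under pics/ and viewed, at most 10 in all, crops included, and the job is handed in when it is done.

```bash
mkdir -p pics; ls; cat > h.py <<'E'
import numpy as np, cv2
from cell import telemetry, vision, ticket
def cap(n):
    c=vision.capture(n); np.savez('/tmp/%s.npz'%n,**c); return c
def load(n): return dict(np.load('/tmp/%s.npz'%n))
def save(c,fn,box=None,size=None):
    im=c['pixels'][:,:,::-1]
    if box: im=im[box[1]:box[3],box[0]:box[2]]
    if size: im=cv2.resize(im,size,interpolation=cv2.INTER_CUBIC)
    cv2.imwrite(fn,im)
def ray(c,px,fish=False):
    px=np.atleast_2d(np.float64(px)); K=c['mtx']; n=np.c_[(px[:,0]-K[0,2])/K[0,0],(px[:,1]-K[1,2])/K[1,1]]
    if fish:
        r=np.linalg.norm(n,axis=1)+1e-12; d=np.c_[n*(np.sin(r)/r)[:,None],np.cos(r)]
    else: d=np.c_[n,np.ones(len(n))]
    R=cv2.Rodrigues(c['rvec'])[0]; return -R.T@c['tvec'].ravel(), d@R
def plane(c,px,z,fish=False):
    o,d=ray(c,px,fish); return o+d*((z-o[2])/d[:,2])[:,None]
def depthpt(c,px):
    o,d=ray(c,px); px=np.atleast_2d(px); return o+d*c['depth'][px[:,1].astype(int),px[:,0].astype(int)][:,None]
def proj(c,P): return cv2.projectPoints(np.float64(P).reshape(-1,1,3),c['rvec'],c['tvec'],c['mtx'],None)[0].reshape(-1,2)
E
python3 - <<'E'
from h import *
for n in('scene','top'):
    c=cap(n); save(c,f'pics/{n}1.png'); print(c['mtx'].tolist(),ray(c,[320,200]))
s=telemetry.sense(); print(s)
E
```

```text
pics
[[457.180891539272, 0.0, 315.92623408723733], [0.0, 457.180891539272, 204.5093485525698], [0.0, 0.0, 1.0]] (array([1098.19741401,  631.85310582,  751.01943199]), array([[-0.5344199 , -0.58968614, -0.60567509]]))
[[368.2054877423175, 0.0, 318.24778127330455], [0.0, 368.2054877423175, 202.03329103363646], [0.0, 0.0, 1.0]] (array([382.72084463,   6.2790651 , 947.00375324]), array([[ 1.95738195e-01,  5.47187848e-04, -9.80683129e-01]]))
{'clock': 0.1, 'qpos': array([ 1.19159234e+00,  1.31095797e-01,  1.48916569e+00, -8.42414134e-06,
        1.52299872e+00, -8.53846322e-02]), 'joint_velocities': array([ 0.00017215, -0.00124003, -0.0023863 , -0.00057895, -0.00022784,
       -0.00196564]), 'joint_efforts': array([ 6.47980432e-04, -5.61336350e+01, -4.93100417e+01,  7.69376359e-02,
        2.89588451e-02, -6.38796109e-05]), 'eef_pos': array([173.54823654, 573.81673845, 217.68885849]), 'orientation': array([-4.59816209e-01, -3.10737936e+00,  2.55176187e-03]), 'contact_force': array([ 0.14228592, -0.44555088,  1.02026304]), 'ft_torque': array([-0.07230156, -0.04506845, -0.02462034]), 'finger_force': 0.0, 'finger_gap': 1.000978210435112}
```

View pics/top1.png

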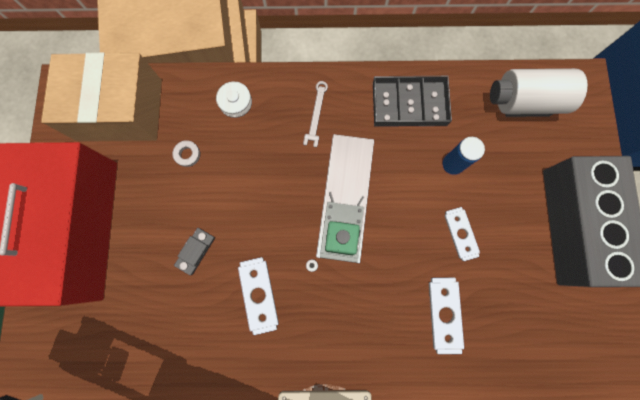

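View pics/scene1.png

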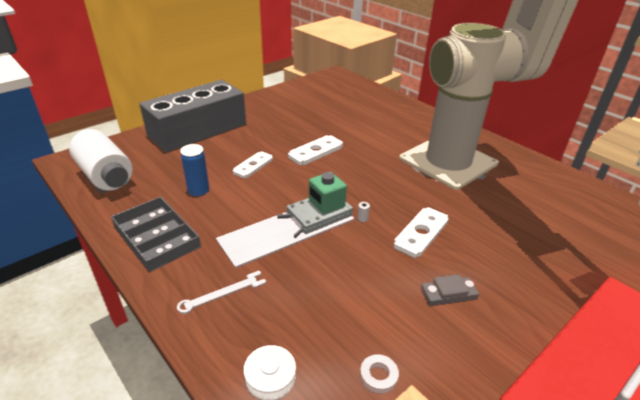

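The top view shows the tester at (347,200), with its feed bed running up to (352,138). Its head is at (342,238), so the push goes toward the robot. Three things could be the plate: small at (462,234), large at (258,296) and large at (447,316). The dark cap is at (195,251), the bearing at (186,153), the socket at (312,266), the can at (463,155) and the wrench at (317,113). I choose the smallest, at (462,234), which is on the other side from the cap. In the scene view it is at (253,164).

```bash
cat > m.py <<'E'
from h import *
def mask(c,lo=150,sat=70):
    hsv=cv2.cvtColor(c['pixels'],cv2.COLOR_RGB2HSV)
    return ((hsv[:,:,2]>lo)&(hsv[:,:,1]<sat)).astype(np.uint8)
def comp(m,box):
    mm=np.zeros_like(m); x0,y0,x1,y1=box; mm[y0:y1,x0:x1]=m[y0:y1,x0:x1]
    cs,_=cv2.findContours(mm,cv2.RETR_EXTERNAL,cv2.CHAIN_APPROX_NONE); return max(cs,key=cv2.contourArea)[:,0,:]
E
python3 - <<'E'
from m import *
t=load('top'); s=load('scene'); mt=mask(t); ms=mask(s)
for nm,b in(('small',(435,200,490,265)),('L',(230,250,290,340)),('R',(420,270,475,360))):
    k=comp(mt,b); P=plane(t,k,12)[:,:2].astype(np.float32); r=cv2.minAreaRect(P); print(nm,r, 'depth z',np.median(depthpt(t,k)[:,2]))
k=comp(mt,(435,200,490,265)); ks=comp(ms,(225,148,280,180))
def cen(k):
    m=cv2.moments(k.reshape(-1,1,2)); return np.array([m['m10']/m['m00'],m['m01']/m['m00']])
def tri(a,pa,b,pb):
    oa,da=ray(a,pa);ob,db=ray(b,pb);da=da[0];db=db[0]
    u=np.linalg.lstsq(np.c_[da,-db],ob-oa,rcond=None)[0];return oa+da*u[0],ob+db*u[1]
print('tri plate',cen(k),cen(ks),tri(t,cen(k),s,cen(ks)))
# plate scene rect at z 12
print('scene rect',cv2.minAreaRect(plane(s,ks,12)[:,:2].astype(np.float32)))
# bed
for px in([352,150],[345,190],[343,222],[333,232],[342,238],[326,225]): print(px,t['pixels'][px[1],px[0]],depthpt(t,px).round(1))
# green head
for n,c,b in(('top',t,(300,200,380,270)),('scene',s,(290,160,370,230))):
    hsv=cv2.cvtColor(c['pixels'],cv2.COLOR_RGB2HSV); g=cv2.inRange(hsv,(50,80,30),(95,255,255)); k=comp(g,b); print(n,cv2.boundingRect(k))
from cell import telemetry
a=cv2.resize(t['pixels'][120:275,300:400,::-1],None,fx=3.8,fy=3.8,interpolation=cv2.INTER_CUBIC)
b=cv2.resize(t['pixels'][120:275,430:500,::-1],None,fx=3.8,fy=3.8,interpolation=cv2.INTER_CUBIC)
cv2.imwrite('pics/crop1.png',np.hstack([a,b]))
E
```

```text
small ((480.4817810058594, -353.4706115722656), (132.59490966796875, 53.42626953125), 15.134260177612305) depth z 8.688905313849261
L ((331.20220947265625, 163.74398803710938), (179.53988647460938, 72.19335174560547), 12.328805923461914) depth z 7.722628723574303
R ((282.52947998046875, -299.1072998046875), (178.1483917236328, 71.42745971679688), 0.566399097442627) depth z 13.282951541406248
tri plate [462.31869036 233.63622902] [252.10294604 164.01357167] (array([ 480.19400016, -356.56344761,    4.51573044]), array([ 480.43021303, -356.7975239 ,    4.63027539]))
scene rect ((483.9553527832031, -347.858154296875), (144.840087890625, 65.27420806884766), 15.384489059448242)
[352, 150] [225 216 210] [[704.8 -79.4  10.1]]
[345, 190] [231 223 217] [[597.5 -59.1   2.4]]
[343, 222] [129 143 129] [[508.1 -50.1  36.1]]
[333, 232] [114 170 132] [[475.7 -22.5 105.7]]
[342, 238] [132 129 126] [[460.3 -41.9 121.5]]
[326, 225] [179 182 174] [[501.2  -7.7  34.1]]
top (326, 222, 33, 32)
scene (310, 176, 35, 37)
```

View pics/crop1.png

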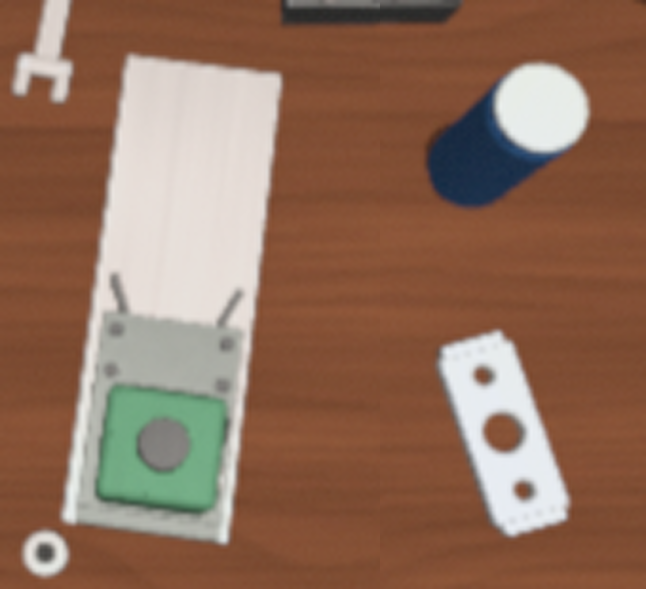

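The crop confirms the choice: the small white three-hole plate, centre at (504,432) in the crop. In the same crop the bed corners are (128,55), (281,75), (63,520) and (230,543), and the mouth's roof edge runs from (103,313) to (243,330).

```bash
python3 - <<'E'
from m import *
t=load('top'); s=load('scene')
f=lambda x,y:(300+x/3.8-.37,120+y/3.8-.37)
B=plane(t,[f(128,55),f(281,75),f(63,520),f(230,543)],8); print(B.round(1))
M=plane(t,[f(103,313),f(243,330)],35.5); print('mouth roof',M.round(1),M.mean(0))
# line fit on bed side edges, rows 140..190
m=mask(t,170,60); L=[];R=[]
for r in range(143,190):
    x=np.where(m[r,322:382])[0]+322
    L.append((x.min()-.5,r)); R.append((x.max()+.5,r))
for e in(L,R):
    P=plane(t,e,8)[:,:2].astype(np.float32); v=cv2.fitLine(P,cv2.DIST_HUBER,0,.01,.01).ravel(); print('edge',np.degrees(np.arctan2(v[1],v[0])), v[2:])
# knob triangulation
for n,c,b in(('top',t,(330,228,356,248)),('scene',s,(315,170,340,190))):
    im=c['pixels'][b[1]:b[3],b[0]:b[2]]; hsv=cv2.cvtColor(im,cv2.COLOR_RGB2HSV); g=(hsv[:,:,1]<60)&(hsv[:,:,2]>40); 
    ys,xs=np.where(g); print(n,xs.mean()+b[0],ys.mean()+b[1],len(xs))
    if n=='top': print(plane(c,[xs.mean()+b[0],ys.mean()+b[1]],124))
st=telemetry.sense(); R=cv2.Rodrigues(st['orientation'])[0]; print(R.round(3))
E
```

```text
[[ 750.8  -30.4    8. ]
 [ 734.9 -138.2    8. ]
 [ 424.8   17.5    8. ]
 [ 408.9  -93.     8. ]]
mouth roof [[ 559.4  -10.2   35.5]
 [ 547.2 -102.6   35.5]] [553.28254498 -56.38825218  35.5       ]
edge -8.24384 [661.82764  -15.847436]
edge -8.067565 [ 660.0355   -127.688736]
top 342.6050955414013 236.4203821656051 157
[[463.56912511 -43.16325207 124.        ]]
scene 327.6 177.58461538461538 130
[[-0.957  0.29  -0.001]
 [ 0.29   0.957 -0.002]
 [ 0.    -0.002 -1.   ]]
```

```bash
python3 -m creep '1 -.69 -.51 0 0;1 -.69 -.51 0 0;1 -.69 -.51 0 0;1 -.69 -.51 0 0;1 -.69 -.51 0 0;1 -.69 -.51 0 0;1 -.69 -.51 0 0;1 -.69 -.51 0 0;1 -.69 -.51 0 0'
python3 -m creep '1 -.32 -.87 0 0;1 -.32 -.87 0 0;1 -.32 -.87 0 0;1 -.32 -.87 0 0;1 -.32 -.87 0 0;1 -.32 -.87 0 0;1 -.32 -.87 0 0;1 -.32 -.87 0 0;1 -.32 -.87 0 0;1 -.32 -.87 0 0'
python3 -m creep '1 0 0 0 1;1 0 0 0 1;1 0 0 0 1;1 0 0 0 1;1 0 0 0 1;1 0 0 0 1;1 0 0 0 1;1 0 0 0 1;1 0 0 0 1;1 0 0 0 1'
python3 -m creep '1 0 0 0 1;1 0 0 0 1;1 0 0 0 1;1 0 0 0 1;1 0 0 0 1;1 0 0 0 1;1 0 0 0 1;1 0 0 0 1;1 0 0 0 .5;1 0 0 0 0;1 0 0 0 0'
python3 - <<'E'
from m import *
c=cap('wrist'); save(c,'pics/wrist1.png'); s=telemetry.sense(); R=cv2.Rodrigues(s['orientation'])[0]
print(s['eef_pos'],R.round(3),s['qpos'],s['clock'],ray(c,[320,200],True))
E
```

```text
clock: 1.23
eef_pos: [451.2, 201.3, 218.3]
orientation: [-0.46, -3.107, 0.0]
contact_force: [0.1, 0.4, 1.0]
finger_gap: 0.999
finger_force: 0.0
clock: 2.48
eef_pos: [482.9, -354.1, 218.2]
orientation: [-0.46, -3.107, -0.001]
contact_force: [0.7, -0.6, 0.5]
finger_gap: 0.999
finger_force: 0.0
clock: 3.72
eef_pos: [482.9, -352.2, 218.0]
orientation: [-2.354, -2.079, 0.0]
contact_force: [-0.4, -0.7, -0.5]
finger_gap: 1.002
finger_force: 0.0
clock: 5.1
eef_pos: [483.1, -352.3, 218.3]
orientation: [-3.113, -0.417, 0.001]
contact_force: [-0.4, 0.1, -0.2]
finger_gap: 0.998
finger_force: 0.0
[ 483.13424689 -352.3270145   218.40766915] [[ 0.965  0.263 -0.   ]
 [ 0.263 -0.965  0.   ]
 [-0.    -0.    -1.   ]] [-7.15833315e-01  1.25396056e-01  1.49404638e+00  2.10955728e-05
  1.52255221e+00  5.88856111e-01] 5.15 (array([ 559.5251009 , -330.98581993,  384.26970986]), array([[-0.2743613 , -0.09187922, -0.95722729]]))
```

View pics/wrist1.png

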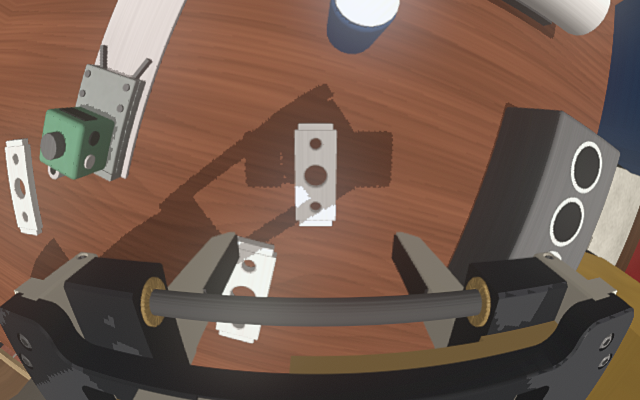

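The wrist view shows the plate upright in the image, spanning (295–337, 123–226), with its centre hole at (315,175). The large lookalike is separate, at (246,290).

```bash
python3 - <<'E'
from m import *
w=load('wrist'); t=load('top')
def corners_w(k,z):
    P=plane(w,k,z,True)[:,:2].astype(np.float32); return cv2.minAreaRect(P)
g=mask(w,95,60); k=comp(g,(280,115,350,232)); print(cv2.boundingRect(k))
hull=cv2.convexHull(k.reshape(-1,1,2))[:,0]
for z in(0,6,12): print(z,corners_w(hull,z))
# hole centre in both views
def hole(c,b,lo):
    im=c['pixels'][b[1]:b[3],b[0]:b[2]]; m=(cv2.cvtColor(im,cv2.COLOR_RGB2HSV)[:,:,1]>60)
    ys,xs=np.where(m); return np.array([xs.mean()+b[0],ys.mean()+b[1]]),len(xs)
hw=hole(w,(300,160,332,190),0); ht=hole(t,(456,228,469,240),0); print(hw,ht)
oa,da=ray(w,hw[0],True); ob,db=ray(t,ht[0]); u=np.linalg.lstsq(np.c_[da[0],-db[0]],ob-oa,rcond=None)[0]
print(oa+da[0]*u[0],ob+db[0]*u[1], plane(w,hw[0],12,True),plane(t,ht[0],12))
E
```

```text
(294, 123, 43, 104)
0 ((477.9109802246094, -353.2874755859375), (135.1917266845703, 53.777034759521484), 15.321219444274902)
6 ((479.18536376953125, -352.9393310546875), (133.08084106445312, 52.937381744384766), 15.321208000183105)
12 ((480.4596862792969, -352.59100341796875), (130.96994018554688, 52.09769821166992), 15.321185111999512)
(array([315.10638298, 174.93920973]), 329) (array([461.69444444, 233.41666667]), 72)
[ 481.41068922 -352.51325043    8.15269049] [ 480.36119591 -353.51643549    8.42807433] [[ 482.20972331 -352.29304585   12.        ]] [[ 479.98960725 -352.14716627   12.        ]]
```

```bash
python3 -m creep '1 -.04 0 .8 0;1 0 0 .8 0;1 0 0 .8 0;1 0 0 .6 0;1 0 0 .3 0;1 0 0 .15 0;1 0 0 .12 0;1 0 0 0 0'
python3 -m creep '.8 0 0 0 0;.6 0 0 0 0;.5 0 0 0 0;.45 0 0 0 0;.45 0 0 0 0;.45 0 0 0 0;.45 0 0 0 0' 20
```

```text
clock: 6.15
eef_pos: [481.4, -353.5, 5.2]
orientation: [3.113, 0.415, 0.001]
contact_force: [0.2, -0.6, 0.1]
finger_gap: 1.001
finger_force: 0.0
clock: 7.02
eef_pos: [480.9, -353.0, 4.5]
orientation: [-3.114, -0.415, 0.0]
contact_force: [-1.1, 0.2, 2.4]
finger_gap: 0.531
finger_force: 20.0
```

```bash
python3 -m creep '.45 0 0 -.1 0;.45 0 0 -.3 0;.45 0 0 -.6 0;.45 0 0 -.6 0;.45 0 0 -.6 .98;.45 0 0 -.2 .98;.45 0 0 0 .97;.45 0 0 0 0' 25
python3 -m creep '.45 .2 -.43 0 0;.45 .29 -.63 0 0;.45 .29 -.63 0 0;.45 .29 -.63 0 0;.45 .29 -.63 0 0;.45 .29 -.63 0 0;.45 .29 -.63 0 0;.45 .29 -.63 0 0;.45 .08 -.21 0 0;.45 0 0 0 0;.45 0 0 0 0'
python3 - <<'E'
from m import *
t=cap('top'); w=cap('wrist'); a=w['pixels'][:,:,::-1]; b=cv2.resize(t['pixels'][100:280,270:430,::-1],(356,400)); cv2.imwrite('pics/c2.png',np.hstack([cv2.resize(a[:,100:540],(440,400)),b]))
s=telemetry.sense(); R=cv2.Rodrigues(s['orientation'])[0]; print(np.degrees(np.arctan2(R[1,0],R[0,0])),s['eef_pos'],s['qpos'])
E
```

```text
clock: 8.02
eef_pos: [481.1, -353.2, 149.8]
orientation: [3.133, -0.225, 0.002]
contact_force: [-1.2, 0.5, -3.9]
finger_gap: 0.537
finger_force: 25.0
clock: 9.4
eef_pos: [661.0, -74.3, 148.4]
orientation: [3.133, -0.226, -0.001]
contact_force: [0.0, -0.6, -2.9]
finger_gap: 0.538
finger_force: 25.0
-8.330113568800073 [661.115069   -74.50116883 148.47637757] [-1.89052752e-01  3.43812316e-01  1.36966417e+00 -3.51475413e-04
  1.42837149e+00  1.52718137e+00]
```

View pics/c2.png

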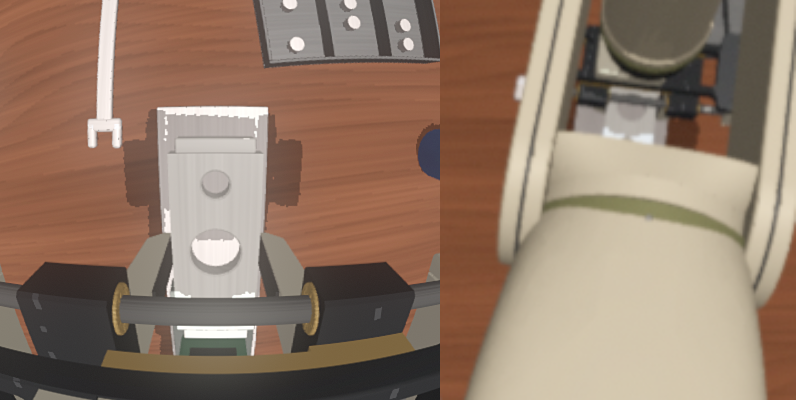

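The wrist crop shows the plate held over the bed. The bed's far corners are at about (158,108) and (268,108), and the plate's rear end is at (175–255,138). I'll check the alignment by ray casting.

```bash
python3 - <<'E'
from m import *
w=load('wrist')
P=plane(w,[(258,108),(368,108)],8,True); print('bed end',P.round(1),P.mean(0))
o=np.array([554,-57.]); u=np.array([-.990,.142]); v=np.array([-.142,-.990])
# v: tester y = z x u
v=np.array([-u[1],u[0]])
for p in P[:,:2]: print('tester xy',(p-o)@u,(p-o)@v)
s=telemetry.sense(); z=s['eef_pos'][2]-3.5+12
Q=plane(w,[(275,138),(355,138),(268,153),(363,153)],z,True)
for p in Q[:,:2]: print('plate',(p-o)@u,(p-o)@v)
print('tcp',(s['eef_pos'][:2]-o)@u,(s['eef_pos'][:2]-o)@v)
E
```

```text
bed end [[ 749.7  -30.2    8. ]
 [ 734.1 -137.4    8. ]] [741.90542063 -83.81575716   8.        ]
tester xy -189.98302715889443 -54.325709297962774
tester xy -189.6853807185123 54.055769010601956
plate -173.19325041959752 -18.643174570577834
plate -173.1299550182375 22.14867898565681
plate -165.4798808574104 -22.477313654826997
plate -165.40993354445237 26.484867650465155
tcp -108.52908428346716 2.1158173469676704
```

```bash
python3 -m creep '.45 0 -.03 .5 0;.45 0 0 .6 0;.45 0 0 .6 0;.45 0 0 .3 0;.45 0 0 .12 0;.45 0 0 .06 0;.45 0 0 0 0;.45 0 0 0 0'
python3 -m creep '.45 0 0 .03 0;.45 0 0 .02 0;.45 0 0 0 0;.45 0 0 0 0'
```

```text
clock: 10.5
eef_pos: [662.9, -71.5, 19.0]
orientation: [3.133, -0.226, 0.003]
contact_force: [-0.2, -0.1, -2.7]
finger_gap: 0.534
finger_force: 25.0
clock: 11.0
eef_pos: [661.9, -71.3, 14.6]
orientation: [-3.133, 0.227, 0.0]
contact_force: [0.1, -0.2, -2.5]
finger_gap: 0.537
finger_force: 25.0
```

```bash
python3 -m creep '.45 0 0 .01 0;.45 0 0 .01 0;.45 0 0 .01 0;.45 0 0 0 0;.45 0 0 0 0'
```

```text
clock: 11.62
eef_pos: [661.9, -71.4, 12.9]
orientation: [3.133, -0.227, 0.0]
contact_force: [-0.3, 0.5, -3.5]
finger_gap: 0.537
finger_force: 25.0
```

```bash
python3 -m creep '.45 0 0 .01 0;.45 0 0 0 0;.45 0 0 0 0'; python3 -m creep '.45 0 0 .01 0;.45 0 0 0 0;.45 0 0 0 0'
```

```text
clock: 12.0
eef_pos: [662.0, -71.4, 12.5]
orientation: [3.133, -0.227, 0.0]
contact_force: [-1.3, 0.1, 0.4]
finger_gap: 0.531
finger_force: 25.0
clock: 12.38
eef_pos: [662.1, -71.4, 12.5]
orientation: [3.133, -0.227, 0.0]
contact_force: [-3.5, 0.9, 5.5]
finger_gap: 0.533
finger_force: 25.0
```

```bash
python3 -m creep '.6 0 0 0 0;.8 0 0 0 0;.9 0 0 0 0;.9 0 0 0 0;.9 0 0 -.3 0;.9 0 0 -.6 0;.9 .5 0 -.1 0;.6 .6 0 0 0;.3 .5 0 0 0;0 0 0 0 0;0 0 0 0 0;0 0 0 0 0'
python3 - <<'E'
from m import *
w=cap('wrist'); t=cap('top'); s=telemetry.sense(); print(s['eef_pos'],s['finger_gap'],s['contact_force'],s['qpos'])
b=cv2.resize(t['pixels'][100:280,270:430,::-1],(356,400)); cv2.imwrite('pics/c3.png',np.hstack([w['pixels'][:,100:540,::-1],b]))
E
```

```text
clock: 13.88
eef_pos: [756.4, -85.1, 72.3]
orientation: [3.133, -0.227, 0.0]
contact_force: [0.4, 0.4, 0.2]
finger_gap: 0.409
finger_force: 0.0
[756.50486968 -85.10642033  72.27038118] 0.32425905100808466 [ 0.29529917  0.03561643 -0.15739734] [-1.79323790e-01  6.59489202e-01  1.09204691e+00 -2.22923649e-05
  1.38982118e+00  1.53584898e+00]
```

View pics/c3.png

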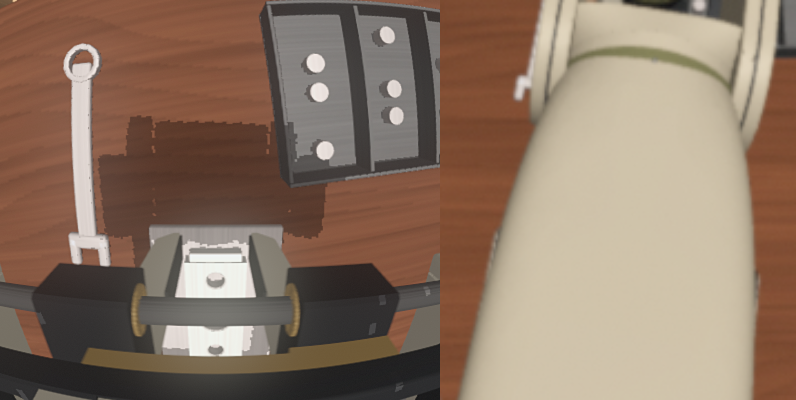

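The crop shows the plate lying straight on the bed, its rear end at (190–243,255), with the fingers behind it and still closing.

```bash
python3 - <<'E'
from m import *
w=load('wrist'); o=np.array([554,-57.]); u=np.array([-.990,.142]); v=np.array([-u[1],u[0]])
s=telemetry.sense()
for p in plane(w,[(289,255),(343,255)],20,True)[:,:2]: print('plate rear',(p-o)@u,(p-o)@v)
print('tcp',(s['eef_pos'][:2]-o)@u,(s['eef_pos'][:2]-o)@v)
g=cv2.cvtColor(w['pixels'],cv2.COLOR_RGB2HSV); print(g[245:262,316].tolist())
E
python3 -m creep '0 0 0 .3 0;0 0 0 .3 0;0 0 0 .3 0;0 0 0 .1 0;0 0 0 0 0;0 0 0 0 0'
```

```text
plate rear -172.41337025813593 -21.93317338566736
plate rear -172.35354700746217 20.635653023732132
tcp -204.4709326668197 -0.930335363862333
[[12, 15, 217], [9, 14, 229], [11, 17, 209], [16, 18, 156], [18, 19, 136], [20, 17, 139], [19, 15, 139], [17, 16, 140], [16, 15, 181], [15, 7, 225], [96, 5, 247], [80, 3, 244], [70, 3, 243], [60, 3, 243], [60, 4, 244], [48, 5, 245], [39, 7, 240]]
clock: 14.72
eef_pos: [757.6, -85.3, 12.6]
orientation: [3.133, -0.227, 0.002]
contact_force: [0.3, -0.6, 0.6]
finger_gap: 0.006
finger_force: 0.0
```

```bash
python3 -m creep '0 -.2 0 0 0;0 -.15 0 0 0;0 -.05 0 0 0;0 -.05 0 0 0;0 -.08 0 0 0;0 -.08 0 0 0;0 0 0 0 0'
python3 -m creep '0 -.1 0 0 0;0 -.12 0 0 0;0 -.12 0 0 0;0 -.12 0 0 0;0 -.12 0 0 0;0 -.12 0 0 0;0 -.12 0 0 0;0 -.12 0 0 0'
```

```text
clock: 15.6
eef_pos: [720.9, -80.0, 12.2]
orientation: [3.133, -0.227, 0.001]
contact_force: [2.7, -0.1, 2.9]
finger_gap: 0.009
finger_force: 1.5
clock: 16.6
eef_pos: [664.9, -71.8, 12.1]
orientation: [3.133, -0.227, 0.002]
contact_force: [4.5, -1.1, 3.9]
finger_gap: 0.005
finger_force: 2.5
```

```bash
python3 -m creep '0 -.12 0 0 0;0 -.12 0 0 0;0 -.12 0 0 0;0 -.1 0 0 0;0 -.06 0 0 0;0 -.02 0 0 0;0 0 0 0 0'
python3 -m creep '0 -.02 0 0 0;0 -.02 0 0 0;0 -.02 0 0 0;0 -.02 0 0 0'
```

```text
clock: 17.48
eef_pos: [632.7, -67.1, 11.5]
orientation: [-3.133, 0.227, 0.001]
contact_force: [4.5, -1.6, 3.6]
finger_gap: 0.004
finger_force: 2.0
clock: 17.98
eef_pos: [627.9, -66.4, 11.5]
orientation: [-3.133, 0.227, 0.0]
contact_force: [4.5, -0.7, 3.1]
finger_gap: 0.005
finger_force: 2.1
```

```bash
python3 - <<'E'
from m import *
w=cap('wrist'); s=telemetry.sense(); o=np.array([554,-57.]); u=np.array([-.990,.142]); v=np.array([-u[1],u[0]])
print('tcp',(s['eef_pos'][:2]-o)@u,(s['eef_pos'][:2]-o)@v,s['contact_force'])
cv2.imwrite('pics/c4.png',cv2.resize(w['pixels'][200:400,180:460,::-1],(784,560)))
E
```

```text
tcp -74.37473178298742 -1.1755122151684636 [ 4.50696157 -0.97228452  2.43537005]
```

View pics/c4.png

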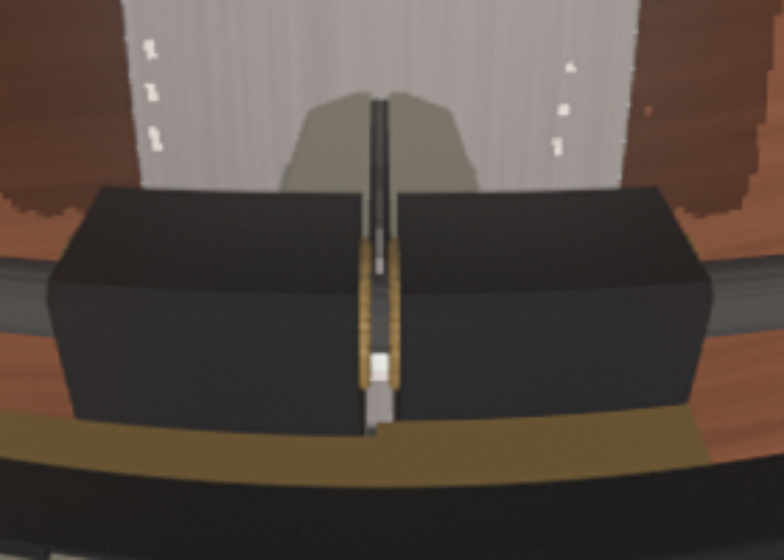

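The fingers are shut and centred on the bed at (380,150) in the crop. They hide the plate behind them. I'll continue by feel with a force guard: sliding takes about 4.5 N and the latch should add about 7 N.

```bash
g(){ tee -a log | awk '/contact/{gsub(/[\[\],]/," ");f=$2} {if(/eef|contact/)print} END{exit (f>8)}'; }
python3 -m creep '0 -.02 0 0 0;0 -.02 0 0 0;0 -.02 0 0 0;0 -.02 0 0 0'|g &&
python3 -m creep '0 -.02 0 0 0;0 -.02 0 0 0;0 -.02 0 0 0;0 -.02 0 0 0'|g &&
python3 -m creep '0 -.02 0 0 0;0 -.02 0 0 0;0 -.02 0 0 0;0 -.02 0 0 0'|g &&
python3 -m creep '0 -.02 0 0 0;0 -.02 0 0 0;0 -.02 0 0 0;0 -.02 0 0 0'|g &&
python3 -m creep '0 -.02 0 0 0;0 -.02 0 0 0;0 -.02 0 0 0;0 -.02 0 0 0'|g &&
python3 -m creep '0 -.02 0 0 0;0 -.02 0 0 0;0 -.02 0 0 0;0 -.02 0 0 0'|g
```

```text
eef_pos: [623.1, -65.7, 11.5]
contact_force:  4.0  -0.5  2.4 
eef_pos: [618.4, -65.0, 11.5]
contact_force:  3.0  -0.9  1.3 
eef_pos: [613.6, -64.4, 11.5]
contact_force:  2.4  -0.3  0.9 
eef_pos: [608.9, -63.7, 11.5]
contact_force:  2.5  -0.0  0.9 
eef_pos: [604.1, -63.0, 11.5]
contact_force:  2.7  -0.5  -1.1 
eef_pos: [599.4, -62.3, 11.5]
contact_force:  1.8  -0.4  -1.8
```

```bash
g(){ tee -a log | awk '/contact/{gsub(/[\[\],]/," ");f=$2} {if(/eef|contact/)print} END{exit (f>5.5)}'; }
python3 -m creep '0 -.02 0 0 0;0 -.02 0 0 0;0 -.02 0 0 0;0 -.02 0 0 0'|g &&
python3 -m creep '0 -.02 0 0 0;0 -.02 0 0 0;0 -.02 0 0 0;0 -.02 0 0 0'|g &&
python3 -m creep '0 -.02 0 0 0;0 -.02 0 0 0;0 -.02 0 0 0;0 -.02 0 0 0'|g &&
python3 -m creep '0 -.02 0 0 0;0 -.02 0 0 0;0 -.02 0 0 0;0 -.02 0 0 0'|g
```

```text
eef_pos: [594.7, -61.6, 11.6]
contact_force:  2.0  -0.5  -0.9 
eef_pos: [590.0, -60.9, 11.6]
contact_force:  1.3  0.1  -1.1 
eef_pos: [587.4, -60.6, 12.8]
contact_force:  7.1  -1.5  -1.6
```

```bash
g(){ tee -a log | awk '/contact/{gsub(/[\[\],]/," ");f=$2} {if(/eef|contact/)print} END{exit (f>12)}'; }
python3 -m creep '0 -.01 0 0 0;0 -.01 0 0 0;0 0 0 0 0'|g && python3 -m creep '0 -.01 0 0 0;0 -.01 0 0 0;0 0 0 0 0'|g && python3 -m creep '0 -.01 0 0 0;0 -.01 0 0 0;0 0 0 0 0'|g &&  python3 -m creep '0 -.01 0 0 0;0 -.01 0 0 0;0 0 0 0 0'|g
```

```text
eef_pos: [586.1, -60.4, 12.8]
contact_force:  6.9  -0.6  -2.0 
eef_pos: [584.9, -60.2, 12.8]
contact_force:  8.0  -0.9  -0.8 
eef_pos: [583.7, -60.1, 12.8]
contact_force:  6.7  -1.3  -1.6 
eef_pos: [583.6, -60.0, 13.4]
contact_force:  10.1  -0.7  -1.4
```

```bash
g(){ tee -a log | awk '/contact/{gsub(/[\[\],]/," ");f=$2} {if(/eef|contact/)print} END{exit (f>15)}'; }
python3 -m creep '0 -.01 0 0 0;0 -.01 0 0 0;0 0 0 0 0'|g && python3 -m creep '0 -.01 0 0 0;0 -.01 0 0 0;0 0 0 0 0'|g && python3 -m creep '0 -.01 0 0 0;0 -.01 0 0 0;0 0 0 0 0'|g
```

```text
eef_pos: [583.6, -60.1, 14.0]
contact_force:  12.9  -0.5  -2.1 
eef_pos: [583.5, -60.1, 14.7]
contact_force:  14.6  -2.9  -2.2 
eef_pos: [583.5, -60.1, 15.3]
contact_force:  18.8  -2.2  -1.2
```

Solid stop: the TCP holds at 583.5 while the force rises to 18.8 N, after about 6 mm of latch travel at 7–8 N. I'll back off and check.

```bash
python3 -m creep '0 .05 0 0 0;0 .1 0 0 0;0 .3 0 0 0;0 .5 0 -.1 0;0 .6 0 -.5 0;0 .5 0 -.8 0;0 0 0 -.8 0;0 0 0 -.8 0;0 0 0 0 0;0 0 0 0 0'
python3 - <<'E'
from m import *
w=cap('wrist'); t=cap('top'); c=cap('scene')
a=cv2.resize(w['pixels'][150:350,180:460,::-1],(420,300)); b=cv2.resize(c['pixels'][100:310,150:480,::-1],(660,420))
cv2.imwrite('pics/c5a.png',b); cv2.imwrite('pics/c5b.png',w['pixels'][:,:,::-1]); s=telemetry.sense(); print(s['eef_pos'],s['contact_force'],s['clock'])
E
```

```text
clock: 26.4
eef_pos: [698.1, -76.6, 190.6]
orientation: [-3.133, 0.227, 0.003]
contact_force: [-0.1, -0.4, -0.5]
finger_gap: 0.004
finger_force: 0.0
[697.34914362 -76.52462917 188.8870464 ] [-0.23738822 -0.61309434  0.90873172] 26.55
```

View pics/c5a.png

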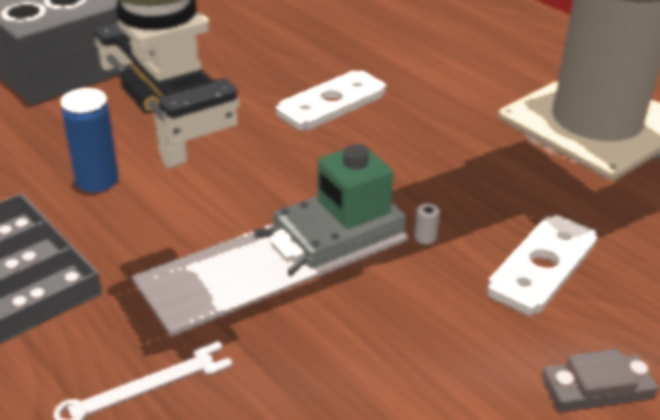

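View pics/c5b.png

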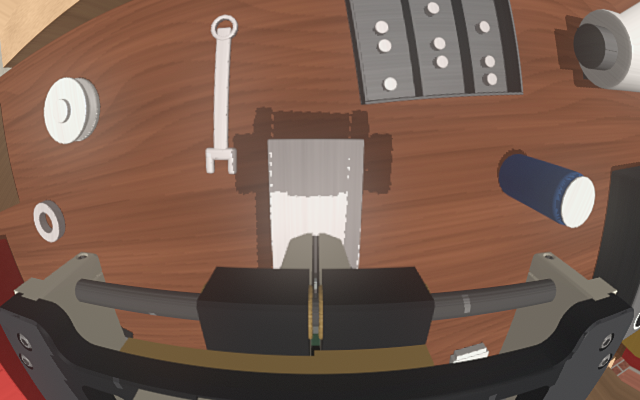

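The scene crop shows the plate in the tunnel between the guides, with only its rear end (285,243) sticking out. The socket at (427,223), can, wrench and cap stand where they were. The wrist view shows the bed clear and the arm touching nothing.

```bash
python3 -c "
from cell import ticket; print(ticket.hand_in())"
```

```text
the job is handed in; nothing more can be done
None
```

The plate is home in the tester: it pressed the latch in over about 6 mm at 7–8 N, then met the solid stop (highest reading 18.8 N), was left released with the arm clear and nothing else visibly moved, and the job was handed in at about 27 s.

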